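# Pack up the punch case

## Task

Pack up the blue tool case on the sculptor's bench by pushing only: first push the upright yellow inner flap down until it lies flat inside the case, while the blue cover still stands open, and only then swing the cover fully shut over it. Push gently, do not pinch or grip the flap or the cover, and leave the brush pot, the figure, the tin and the hammer standing or lying where they are. Finish with the robot clear of everything.

Things in the scene. Friction and masses are not known exactly. Their poses are not given: they have to be found in the camera images.
- case: blue steel tool case, open on top, fixed to the bench: 260 mm along its x, 220 mm along its y, 70 mm high, walls 5 mm. Origin: centre of its underside, on the bench; z up. The cover's hinge runs along its x on the +y rim, the flap's hinge along its x just inside the -y wall. The tray below the flap holds punches.
- cover (a joint): angle of the blue cover (rad): 0 = shut flat on the rim, 1.57 = upright on the +y rim, at most 2.0; starts 1.6 to 1.85. Flat plate, 260 mm along the hinge, 220 mm from hinge to free edge, 6 mm thick, about 0.35 kg. The hinge is stiff: the cover stays at any angle and does not fall; 3 to 7 N at its free edge moves it. An upright flap blocks it.
- cover_hinge (a point): middle of the cover's hinge line, at case frame (0, 110, 70) mm; it lies on the cover's inner, grey-lined face (the underside when shut); the outer face is 6 mm further out
- cover_edge (a point): middle of the cover's free edge, on its outer face, 220 mm from the hinge; 76 mm above the bench with the cover shut
- flap (a joint): angle of the yellow flap (rad): 0 = flat inside the case, 1.57 = upright, at most 1.8; starts 1.35 to 1.7. Plate 236 mm along the hinge, 130 mm from hinge to free edge, 5 mm thick, 90 g; four punches are clipped on the face towards the cover. Its stiff hinge holds any angle; 1 to 2 N near the free edge moves it. Flat, its top face is 54 mm above the bench, 16 mm below the rim.
- flap_hinge (a point): middle of the flap's hinge line, at case frame (0, -100, 51.5) mm, half-way through the plate's thickness
- flap_edge (a point): middle of the flap's free edge, 130 mm from the hinge, on the face away from the cover (the top face when folded)
- brush_pot: loose white pot with brushes, 68 mm across, pot 90 mm and brushes up to 180 mm high; origin: centre of its underside. Leave alone. Pot, figure and tin change places: one stands beside the flap's side of the case, two beyond the case's +x end.
- figure: loose dark cast-metal figure, 60 mm across the foot, 122 mm high; origin at the centre of its underside. Leave alone.
- tin: loose red tin, 64 mm across, 90 mm high; origin at the centre of its underside. Leave alone.
- hammer: loose hammer lying on the bench on the cover's side of the case, about 220 mm behind the case's +y wall, less than 60 mm high; origin on its underside. Leave alone.

How it is judged:
On the way, in this order (a step that is already met when the one before it is completed fails the run):
1. the flap is folded down flat (within 0.08 rad) while the cover still stands open (above 1.2 rad) (value of joint flap below 0.08 rad and value of joint cover above 1.2 rad), for 0.2 s.
2. the cover is shut (within 0.05 rad) over the flat flap (value of joint cover below 0.05 rad and value of joint flap below 0.08 rad), for 0.2 s.
At the end, for the whole second after the job is handed in: The cover is shut to within 0.05 rad and at rest (below 0.05 rad/s), the flap is flat to within 0.08 rad beneath it, and the pot, figure, tin and hammer are each within 30 mm of where they stood (all of step 2 and velocity of joint cover between -0.05 and 0.05 rad/s and distance of each of brush_pot, figure, tin, hammer from where it was at the start of the episode below 0.03 m); the robot touches nothing.
It fails at once if the cover is swung down (below 1.0 rad) while the flap is not flat (above 0.15 rad) (value of joint cover below 1 rad and value of joint flap above 0.15 rad).
It fails at once if the cover is pinched or pushed hard: over 30 N between it and the fingers while it is more than 0.1 rad from its stop, or over 70 N anywhere ((contact force between the fingers and cover above 30 N and value of joint cover above 0.1 rad) or contact force between the fingers and cover above 70 N).
It fails at once if the flap is pinched or pushed hard: over 30 N between it and the fingers while it is more than 0.1 rad from its stop, or over 70 N anywhere ((contact force between the fingers and flap above 30 N and value of joint flap above 0.1 rad) or contact force between the fingers and flap above 70 N).
It fails at once if the pot, the figure, the tin or the hammer is shifted or lifted (more than 30 mm) or tipped over (distance of any of brush_pot, figure, tin, hammer from where it was at the start of the episode above 0.03 m or angle between any of brush_pot, figure, tin's own z axis and vertical above 0.4 rad).
It also fails if it takes over 58 s, if anything falls off the work surface, if the arm or the gripper's body presses on something with over 40 N, if the wrist force passes 120 N, or if a joint passes its speed limit or range.

## Robot

A 6-joint arm with a two-finger parallel gripper is mounted at the origin on the work surface. World frame = base frame: x ahead of the robot, y to its left, z up, the work surface at z = 0. Lengths are in m, angles in rad, forces in N, time in s.
With the tool pointing down it reaches from about 0.225 to 0.725 m from the base axis. Payload 3.1 kg.
Tool frame: the origin (TCP) lies midway between the tips of the shut fingers; the grasp point (between the pads) lies 19 mm behind it (arm.pinch_z is the distance from the TCP to the grasp point, in m); z points along the fingers, y is the direction in which the jaws open and shut (so a half turn about z gives the same grasp; the last joint's range is limited). The gripper opens to 85 mm and grips with 20 to 120 N. Pads are 22 mm wide; open, the fingers measure 114 mm over their backs; the gripper's body (76 mm by 85 mm) begins 54 mm behind the grasp point. The pads swing forward as they close: fully open they stand 13 mm farther back than shut.
Start: joints at [0.99, 0.048, 0.099, 1.622, 0, 1.443], TCP at [0.23, 0.472, 0.231] pointing down, gripper open.
Joint ranges: [-2.91, 2.91], [-0.99, 1.94], [-1.21, 1.42], [-2.12, 2.29], [-1.49, 1.47], [-3.14, 3.14]. Speed limits (rad/s): [2.79, 2.79, 3.14, 3.14, 3.14, 3.14].

## Interface

Orientations are given as a 3x3 rotation matrix whose columns are the frame's x, y, z axes.
In Python, from cell import arm, snapshot, camera_params, ticket, search_frame gives the robot as it stands. The module is installed in compiled form; this text tells all that it offers. Calls block until the motion is done:
- arm.movep(position, orientation): joint-space move of the TCP to a pose.
- arm.move_l(position, ori=None, feed=0.15, max_force=None): straight line of the TCP; ori=None keeps the orientation; feed is the mean speed in m/s. With max_force (N) it stops when the force on the tool has changed by that much, and returns True; else False.
- arm.move_j(angles): joint-space move.
- arm.let_go() and arm.grab(): open the fingers fully, or close them until they stop; the grip force is fixed at half the most.
- arm.hold(seconds).
- arm.ik(position, orientation): joint angles nearest the present ones, or None.
- snapshot(name): name is "scene" or "top" or "wrist"; returns the picture (420x560x3 uint8, red, green, blue); there is no depth.
- camera_params(name): a dict with "K" (3x3 intrinsics, pixels), "view" (4x4, takes a point from world to camera coordinates); the wrist camera has in their place "mount" (4x4, takes a point from camera to tool coordinates, whose origin is the TCP and whose axes are the flange's). Camera axes: x right, y down, z forward; pixel columns grow to the right and rows downward; lengths in m; the calibration is good to about 2 mm. The wrist camera is an equidistant fisheye: a pixel r from the principal point sees the ray r / f radians off the axis. A picture is of the moment at which its call begins: read the wrist's pose just before it. camera_params takes no time and is no camera call.
A pose or a line that the arm cannot do raises arm.IKError and nothing moves.
- ticket.sign_off(): hands the job in, once; it reports no verdict.
Trained networks look in the newest picture that a camera, given by its name, has taken for a name from the list of things; names that differ only in an ending like _2 or _b are one class to them, and where a whole thing is asked for, a point or a joint stands for the part that bears it (a point fixed in the world has none). Each returns a list of dicts, best first, with "p" (0 to 1); they miss things now and then, are a little off and sometimes report something else, mostly with a low value. They report only what shows in the picture. A call takes as long as a camera call.
- search_frame(thing, camera): "point" ([x, y, z] in m, in world coordinates, good to about 4 mm: the middle of the surface that is visible of it).
Readings, each from a call of its own:
- arm.get_clock(): time.
- arm.get_qpos(): joint angles.
- arm.get_joint_velocities(): joint speeds.
- arm.get_tau(): joint torques, N m.
- arm.get_eef_pos(): TCP position.
- arm.get_tcp_rot(): TCP orientation.
- arm.get_wrist_force(): force on the tool from outside, world axes, zero at the start.
- arm.get_ft_torque(): the same for the moment, N m.
- arm.get_width(): finger opening in m.
Only numpy, scipy, OpenCV 4.12 (cv2) and the standard library are available. Lean on these libraries where they do the work, as an engineer would, in place of code of your own. Each camera call takes 0.05 s, during which the arm holds its last target.

## Working session

There is one attempt and no reset: what is moved stays moved. The work goes in short steps, each a Python script; the robot and the scene stay as the last script left them, time stands still between calls to the robot, and variables do not carry over. Pictures are saved under pics/ and viewed, and the job is handed in when it is done.

```bash
mkdir -p pics; ls; python3 - <<'E'
from cell import *
import cv2,numpy as np
np.set_printoptions(precision=4,suppress=True)
for c in ["scene","top","wrist"]:
    im=snapshot(c); cv2.imwrite(f"pics/a_{c}.png",im[:,:,::-1])
    for t in ["case","cover","flap","cover_hinge","cover_edge","flap_hinge","flap_edge","brush_pot","figure","tin","hammer"]:
        r=search_frame(t,c)
        print(c,t,[(np.round(q["point"],3).tolist(),round(q["p"],2)) for q in r[:2]])
    p=camera_params(c); print(p)
print(arm.get_clock(),arm.get_eef_pos(),arm.get_tcp_rot(),arm.get_wrist_force())
E
```

```text
pics
scene case [([0.569, 0.034, 0.049], 0.57)]
scene cover [([0.585, 0.102, 0.196], 0.63)]
scene flap []
scene cover_hinge [([0.589, 0.105, 0.202], 0.93)]
scene cover_edge [([0.586, 0.101, 0.2], 0.91)]
scene flap_hinge [([0.562, -0.112, 0.13], 0.86), ([0.773, 0.051, 0.067], 0.46)]
scene flap_edge []
scene brush_pot [([0.773, 0.051, 0.069], 0.97)]
scene figure [([0.787, -0.113, 0.053], 0.63)]
scene tin [([0.606, -0.314, 0.089], 0.74)]
scene hammer [([0.617, 0.332, 0.025], 0.6)]
{'K': array([[544.0131,   0.    , 283.9337],
       [  0.    , 544.0131, 202.3597],
       [  0.    ,   0.    ,   1.    ]]), 'view': array([[ 0.5281,  0.8491, -0.0052, -0.335 ],
       [ 0.7418, -0.4644, -0.4838, -0.4215],
       [-0.4132,  0.2516, -0.8752,  1.832 ],
       [ 0.    ,  0.    ,  0.    ,  1.    ]])}
top case [([0.559, 0.022, 0.019], 0.72)]
top cover [([0.558, 0.1, 0.229], 0.81)]
top flap [([0.549, -0.095, 0.162], 0.59)]
top cover_hinge [([0.562, 0.108, 0.226], 0.85)]
top cover_edge [([0.563, 0.108, 0.222], 0.61)]
top flap_hinge [([0.557, -0.098, 0.158], 0.68)]
top flap_edge [([0.551, -0.1, 0.159]
[... 549 characters left out ...]
.62)]
wrist flap [([0.449, 0.113, 0.084], 0.51)]
wrist cover_hinge [([0.454, 0.116, 0.078], 0.43)]
wrist cover_edge []
wrist flap_hinge []
wrist flap_edge []
wrist brush_pot []
wrist figure []
wrist tin []
wrist hammer [([0.449, 0.326, 0.016], 0.8)]
{'K': array([[325.1923,   0.    , 280.6392],
       [  0.    , 325.1923, 212.2797],
       [  0.    ,   0.    ,   1.    ]]), 'mount': array([[-0.0002, -0.95  , -0.3121,  0.0815],
       [ 1.    , -0.    , -0.0006, -0.0006],
       [ 0.0005, -0.3121,  0.95  , -0.1423],
       [ 0.    ,  0.    ,  0.    ,  1.    ]])}
1.8 [0.2297 0.4721 0.2313] [[-0.8992  0.4375  0.    ]
 [ 0.4375  0.8992  0.    ]
 [-0.      0.     -1.    ]] [ 0.0783  0.0098 -0.2043]
```

View pics/a_scene.png

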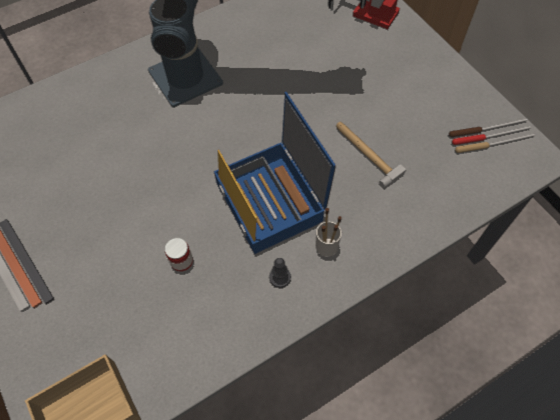

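View pics/a_top.png

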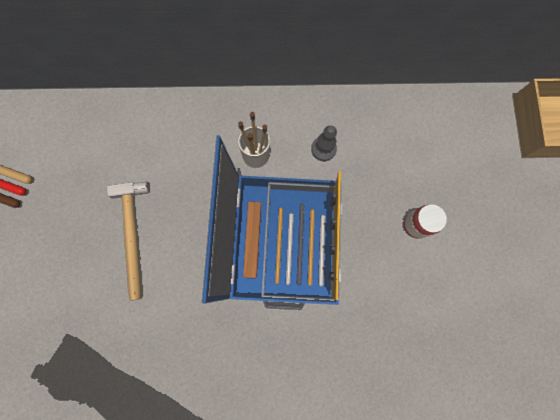

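View pics/a_wrist.png

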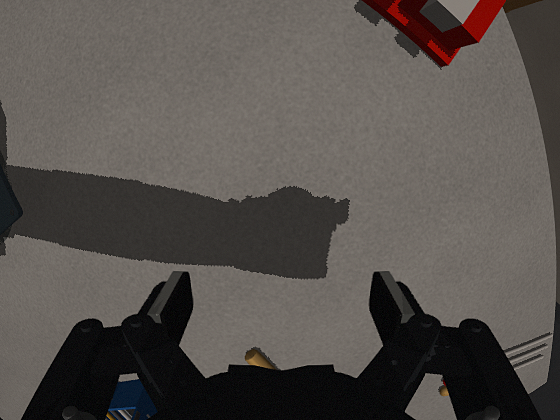

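The top view shows the case at about (238–340, 177–303), nearly aligned with the world axes. The yellow flap is a thin line at x≈339. The cover leans outward on the left (205–240), the tin is at (430,222), the pot at (255,140) and the hammer at x≈130. I'll enlarge it to pick out the corners.

```bash
python3 - <<'E'
import cv2
im=cv2.imread("pics/a_top.png")[125:315,195:355]; cv2.imwrite("pics/b_top.png",cv2.resize(im,None,fx=3.1,fy=3.1,interpolation=cv2.INTER_CUBIC))
im=cv2.imread("pics/a_scene.png")[90:255,205:345]; cv2.imwrite("pics/b_scene.png",cv2.resize(im,None,fx=3.6,fy=3.6,interpolation=cv2.INTER_CUBIC))
E
```

```text
(no output)
```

View pics/b_top.png

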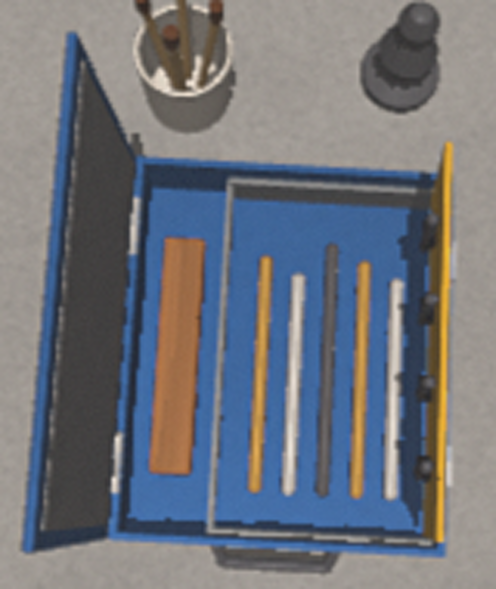

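View pics/b_scene.png

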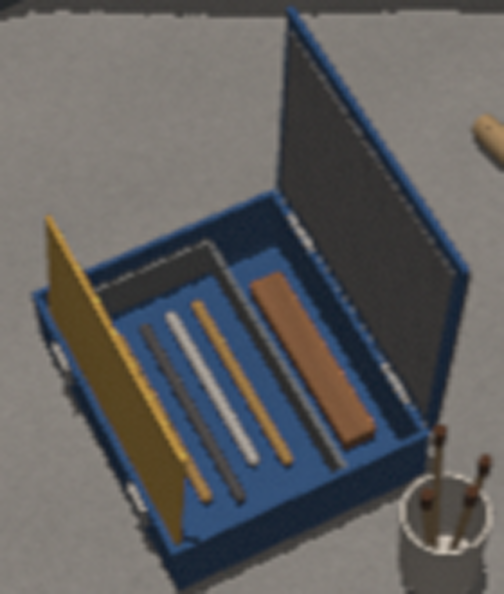

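```bash
cat > fit.py <<'E'
import numpy as np
from scipy.optimize import least_squares
from cell import camera_params
P={c:camera_params(c) for c in("top","scene")}
def proj(c,p):
    V=P[c]["view"];q=V[:3,:3]@p+V[:3,3];k=P[c]["K"]@q;return k[:2]/k[2]
def W(s,p):
    c,n=np.cos(s[2]),np.sin(s[2]);return np.array([s[0]+c*p[0]-n*p[1],s[1]+n*p[0]+c*p[1],p[2]])
def cov(a,x,r,o=0.0): # case frame; r from hinge; o outward of inner face
    return np.array([x,.110-r*np.cos(a)+o*np.sin(a),.070+r*np.sin(a)+o*np.cos(a)])
def flp(a,x,r,o=0.0): # o toward outer/top face
    return np.array([x,-.100+r*np.cos(a)-o*np.sin(a),.0515+r*np.sin(a)+o*np.cos(a)])
E
python3 - <<'E'
from fit import *
T=lambda u,v:np.array([195+u/3.1,125+v/3.1]);S=lambda u,v:np.array([205+u/3.6,90+v/3.6])
obs=[("top",T(140,157),lambda s:np.array([.13,.11,.07])),("top",T(113,538),lambda s:np.array([-.13,.11,.07])),
("top",T(443,554),lambda s:np.array([-.13,-.11,.07])),
("top",T(68,33),lambda s:cov(s[3],.13,.22,.006)),("top",T(23,549),lambda s:cov(s[3],-.13,.22,.006)),
("top",T(449,142),lambda s:flp(s[4],.118,.13,0)),("top",T(440,541),lambda s:flp(s[4],-.118,.13,0)),
("scene",S(430,435),lambda s:np.array([.13,.11,.07])),("scene",S(277,193),lambda s:np.array([-.13,.11,.07])),("scene",S(35,293),lambda s:np.array([-.13,-.11,.07])),
("scene",S(290,8),lambda s:cov(s[3],-.13,.22,.003)),("scene",S(467,272),lambda s:cov(s[3],.13,.22,.003)),
("scene",S(47,217),lambda s:flp(s[4],-.118,.13,0)),("scene",S(184,462),lambda s:flp(s[4],.118,.13,0))]
f=lambda s:np.concatenate([proj(c,W(s,g(s)))-u for c,u,g in obs])
r=least_squares(f,[.56,0,0,1.7,1.5],loss="soft_l1")
print(r.x);print(f(r.x).reshape(-1,2).round(1));np.save("s.npy",r.x)
s=r.x
print("cover edge",W(s,cov(s[3],0,.22,.006)),"flap edge",W(s,flp(s[4],0,.13,.0025)))
E
```

```text
[ 0.56280851 -0.01179422 -0.07800099  1.61910749  1.47410159]
[[-1.4 -1.1]
 [-1.9 -0.2]
 [ 0.3  0.4]
 [-0.3 -1.8]
 [-0.6  0.4]
 [-0.4 -1.4]
 [-0.4 -0.2]
 [-0.9  0.2]
 [-1.5 -1.1]
 [-2.1  0.2]
 [-1.4 -0.3]
 [-1.   0.4]
 [-1.  -0.5]
 [-0.8  0.3]]
cover edge [0.57267478 0.11443812 0.28945356] flap edge [ 0.5558004  -0.10145834  0.18113409]
```

Fit residuals are about 1–2 px (2–3 mm). It gives a case yaw of −0.078, cover at 1.62 and flap at 1.47, all plausible. Next I'll check reachability for both arcs with the tool pointing down.

```bash
cat > plan.py <<'E'
from fit import *
from cell import arm
s=np.load("s.npy")
yaw=s[2]
def R(k): # tool x at angle k in case frame
    a=yaw+k; x=np.array([np.cos(a),np.sin(a),0]);z=np.array([0,0,-1.]);return np.array([x,np.cross(z,x),z]).T
def flap_tip(a,r=.10,h=.010,x=0.): # TCP world for corner contact
    p=flp(a,x,r,.0025); p[1]-=h; return W(s,p)
def cov_tip(a,r=.19,h=.010,x=0.):
    p=cov(a,x,r,.006); p[1]+=h; return W(s,p)
E
python3 - <<'E'
from plan import *
np.set_printoptions(precision=3,suppress=True)
for k in (0,np.pi/2,np.pi,-np.pi/2):
    print("k",k)
    for n,p in [("f1.75",flap_tip(1.75)),("f.8",flap_tip(.8)),("f0",flap_tip(0)),("up",W(s,[0,0,.35])),("c1.95",cov_tip(1.95)),("cfar",W(s,[0,.2,.35])),("c.8",cov_tip(.8)),("c0",cov_tip(0)),("cup",W(s,[0,.05,.36])),("side",np.array([.33,-.15,.3]))]:
        print(n,p,arm.ik(p,R(k)))
E
```

```text
k 0
f1.75 [ 0.553 -0.142  0.149] [-0.368  0.163  0.061  1.469  0.     2.851]
f.8 [ 0.56  -0.054  0.125] [-0.215  0.146 -0.006  1.418  0.     3.004]
f0 [ 0.562 -0.022  0.054] [-0.158  0.179 -0.112  1.279  0.     3.062]
up [ 0.563 -0.012  0.35 ] [-0.14   0.224  0.537  1.883  0.     3.08 ]
c1.95 [0.578 0.184 0.244] [ 0.197  0.271  0.376  1.675  0.    -2.867]
cfar [0.578 0.188 0.35 ] [ 0.203  0.363  0.709  1.916  0.    -2.86 ]
c.8 [ 0.562 -0.02   0.21 ] [-0.154  0.142  0.159  1.587  0.     3.065]
c0 [ 0.557 -0.082  0.076] [-0.264  0.169 -0.079  1.323  0.     2.955]
cup [0.567 0.038 0.36 ] [-0.051  0.25   0.589  1.909  0.    -3.115]
side [ 0.33 -0.15  0.3 ] [-0.612 -0.338 -0.104  1.804  0.     2.607]
k 1.5707963267948966
f1.75 [ 0.553 -0.142  0.149] [-0.368  0.163  0.061  1.469  0.     1.28 ]
f.8 [ 0.56  -0.054  0.125] [-0.215  0.146 -0.006  1.418  0.     1.434]
f0 [ 0.562 -0.022  0.054] [-0.158  0.179 -0.112  1.279  0.     1.491]
up [ 0.563 -0.012  0.35 ] [-0.14   0.224  0.537  1.883  0.     1.509]
c1.95 [0.578 0.184 0.244] [0.197 0.271 0.376 1.675 0.    1.846]
cfar [0.578 0.188 0.35 ] [
[... 1046 characters left out ...]
f1.75 [ 0.553 -0.142  0.149] [-0.368  0.163  0.061  1.469  0.    -1.861]
f.8 [ 0.56  -0.054  0.125] [-0.215  0.146 -0.006  1.418  0.    -1.708]
f0 [ 0.562 -0.022  0.054] [-0.158  0.179 -0.112  1.279  0.    -1.651]
up [ 0.563 -0.012  0.35 ] [-0.14   0.224  0.537  1.883  0.    -1.633]
c1.95 [0.578 0.184 0.244] [ 0.197  0.271  0.376  1.675  0.    -1.296]
cfar [0.578 0.188 0.35 ] [ 0.203  0.363  0.709  1.916  0.    -1.289]
c.8 [ 0.562 -0.02   0.21 ] [-0.154  0.142  0.159  1.587  0.    -1.647]
c0 [ 0.557 -0.082  0.076] [-0.264  0.169 -0.079  1.323  0.    -1.757]
cup [0.567 0.038 0.36 ] [-0.051  0.25   0.589  1.909  0.    -1.544]
side [ 0.33 -0.15  0.3 ] [-0.612 -0.338 -0.104  1.804  0.    -2.105]
```

```bash
python3 - <<'E'
from plan import *
from cell import snapshot
import cv2
Rt=R(-np.pi/2)
arm.grab()
arm.movep([.27,.20,.33],Rt)
arm.movep([.33,-.15,.33],Rt)
arm.movep(W(s,[0,-.18,.30]),Rt)
p=flap_tip(1.75,h=.016)
arm.movep(p+[0,0,.03],Rt)
print(arm.move_l(p,feed=.1,max_force=8),arm.get_eef_pos(),p,arm.get_wrist_force(),arm.get_clock())
for c in("scene","top"): cv2.imwrite(f"pics/c_{c}.png",cv2.resize(snapshot(c)[80:330,180:460,::-1],None,fx=2.2,fy=2.2))
E
```

```text
False [ 0.55266764 -0.14831365  0.15057172] [ 0.55218896 -0.14766441  0.14945298] [-0.23955359 -0.18937013  0.36838242] 7.9667
```

View pics/c_scene.png

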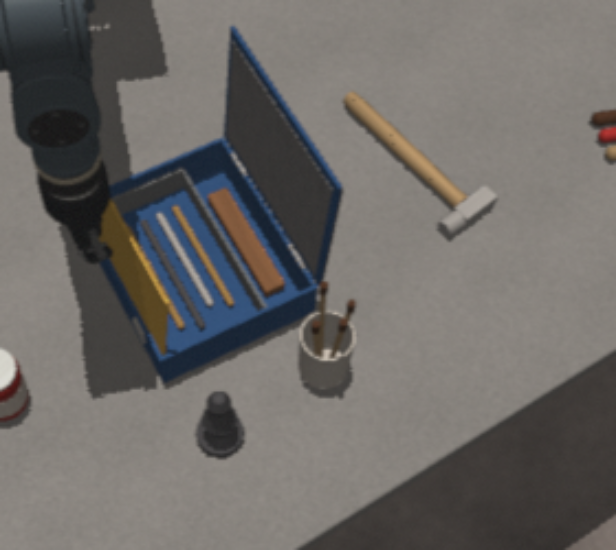

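View pics/c_top.png

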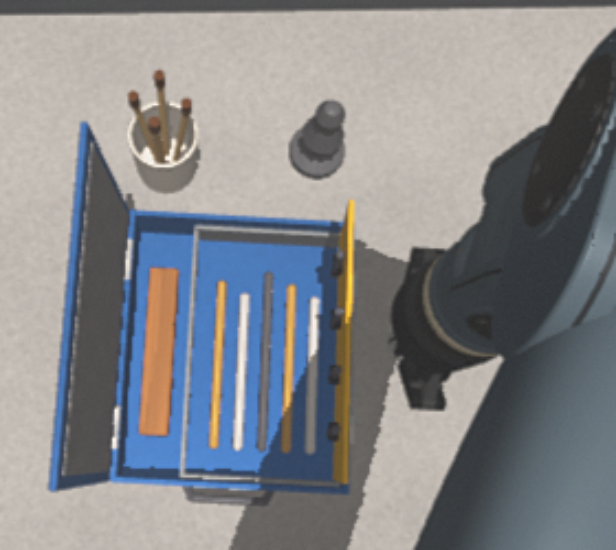

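The gripper is outside the flap, centred on it (scene ≈ (95,250)), with the cover open and nothing disturbed. Now I'll push the flap down along its arc.

```bash
python3 - <<'E'
from plan import *
from cell import snapshot
import cv2
np.set_printoptions(precision=3,suppress=True)
h=.011
for a in np.arange(1.6,.14,-.2):
    st=arm.move_l(flap_tip(a,h=h),feed=.08,max_force=15)
    print(round(a,2),st,arm.get_eef_pos(),arm.get_wrist_force())
    if st: break
else:
    for a in (.1,0.):
        st=arm.move_l(flap_tip(a,h=h),feed=.03,max_force=14); print(a,st,arm.get_eef_pos(),arm.get_wrist_force())
        if st: break
    if not st:
        st=arm.move_l(flap_tip(0,h=h)-[0,0,.012],feed=.02,max_force=14); print(st,arm.get_eef_pos(),arm.get_wrist_force())
print(arm.get_clock())
for c in("scene","top"): cv2.imwrite(f"pics/d_{c}.png",cv2.resize(snapshot(c)[80:330,180:460,::-1],None,fx=2.2,fy=2.2))
E
```

```text
1.6 False [ 0.554 -0.127  0.152] [-0.149  0.337  0.133]
1.4 False [ 0.555 -0.107  0.15 ] [ 0.37  -0.25   0.767]
1.2 False [ 0.557 -0.088  0.145] [ 0.81  -0.516  0.036]
1.0 False [ 0.558 -0.07   0.136] [ 0.571  0.203 -0.14 ]
0.8 False [ 0.559 -0.054  0.124] [-0.301  0.017 -0.859]
0.6 False [ 0.56  -0.041  0.109] [-0.381  0.502  0.824]
0.4 False [ 0.561 -0.031  0.092] [-0.201 -0.099 -0.371]
0.2 False [ 0.561 -0.025  0.073] [-0.187 -0.166 -0.841]
0.1 False [ 0.562 -0.023  0.064] [ 0.049 -0.323 -0.662]
0.0 False [ 0.562 -0.023  0.054] [0.668 0.259 2.382]
True [ 0.562 -0.023  0.054] [-0.715  0.099  4.232]
12.525
```

View pics/d_scene.png

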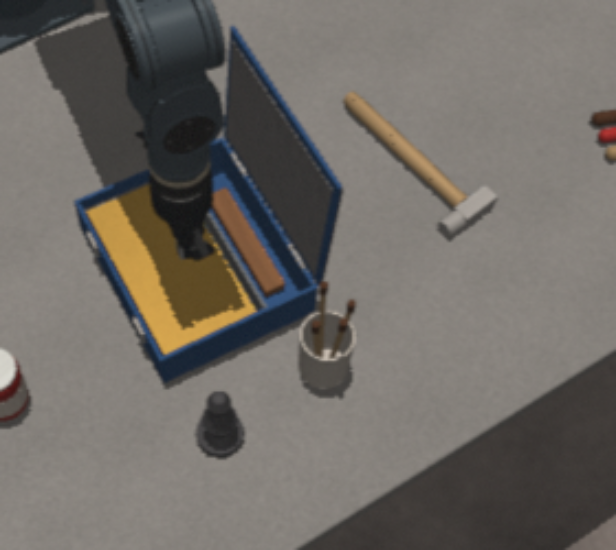

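The flap is flat: the tip met the stop at z = 0.054 m, exactly its flat height. The cover is still standing. Next I'll lift off, look, and go over behind the cover.

```bash
python3 - <<'E'
from plan import *
from cell import snapshot
import cv2
np.set_printoptions(precision=3,suppress=True)
Rt=R(-np.pi/2)
arm.move_l(W(s,[0,-.02,.20]),feed=.2)
cv2.imwrite("pics/e_top0.png",cv2.resize(snapshot("top")[80:330,180:460,::-1],None,fx=2.2,fy=2.2))
arm.move_l(W(s,[0,-.02,.365]),feed=.2)
cv2.imwrite("pics/e_scene0.png",cv2.resize(snapshot("scene")[80:330,180:460,::-1],None,fx=2.2,fy=2.2))
arm.move_l(W(s,[0,.205,.365]),feed=.2)
p=cov_tip(1.95,h=.02)
print(arm.move_l(p,feed=.1,max_force=8),p,arm.get_eef_pos(),arm.get_wrist_force(),arm.get_clock())
for c in("scene","top"): cv2.imwrite(f"pics/e_{c}.png",cv2.resize(snapshot(c)[80:330,180:460,::-1],None,fx=2.2,fy=2.2))
E
```

```text
False [0.579 0.193 0.244] [0.579 0.194 0.245] [-0.01  -0.414  0.589] 17.2167
```

View pics/e_scene.png

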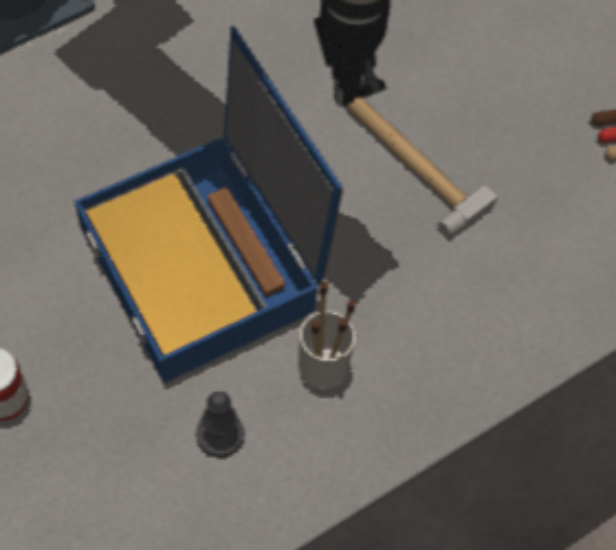

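View pics/e_top.png

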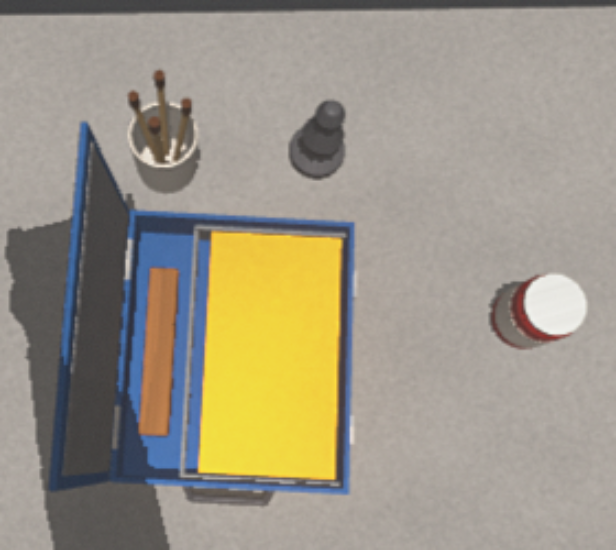

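The flap lies flat, the cover is untouched, and the gripper is behind it. Now I'll swing the cover shut.

```bash
python3 - <<'E'
from plan import *
from cell import snapshot
import cv2
np.set_printoptions(precision=3,suppress=True)
h=.011
st=arm.move_l(cov_tip(1.8,h=h),feed=.08,max_force=15)
for a in np.arange(1.6,.14,-.16):
    if st: break
    st=arm.move_l(cov_tip(a,h=h),feed=.09,max_force=18)
    print(round(a,2),st,arm.get_eef_pos(),arm.get_wrist_force())
if not st:
    for a in (.08,0.):
        st=arm.move_l(cov_tip(a,h=h),feed=.04,max_force=20); print(a,st,arm.get_eef_pos(),arm.get_wrist_force())
        if st: break
    if not st:
        st=arm.move_l(cov_tip(0,h=h)-[0,0,.012],feed=.02,max_force=20); print(st,arm.get_eef_pos(),arm.get_wrist_force())
print(arm.get_clock())
for c in("scene","top"): cv2.imwrite(f"pics/f_{c}.png",cv2.resize(snapshot(c)[80:330,180:460,::-1],None,fx=2.2,fy=2.2))
E
```

```text
1.6 False [0.573 0.12  0.26 ] [0.024 0.248 0.252]
1.44 False [0.571 0.089 0.259] [-0.001  0.842  0.248]
1.28 False [0.568 0.059 0.253] [0.465 0.507 0.308]
1.12 False [0.566 0.031 0.243] [-0.975 -0.103  0.736]
0.96 False [0.564 0.004 0.228] [-0.124 -0.354  0.405]
0.8 False [ 0.562 -0.019  0.21 ] [-0.437  0.628  0.096]
0.64 False [ 0.56  -0.04   0.187] [-0.015 -0.042 -0.08 ]
0.48 False [ 0.559 -0.057  0.162] [0.56  0.089 0.514]
0.32 False [ 0.558 -0.069  0.134] [-0.124  0.724  0.054]
0.16 False [ 0.557 -0.077  0.106] [-0.624  0.05   0.248]
0.08 False [ 0.557 -0.079  0.091] [-0.063 -0.415 -0.267]
0.0 False [ 0.558 -0.081  0.076] [-0.056  0.184  2.085]
True [ 0.558 -0.081  0.076] [-0.997  0.013  3.772]
24.325
```

View pics/f_scene.png

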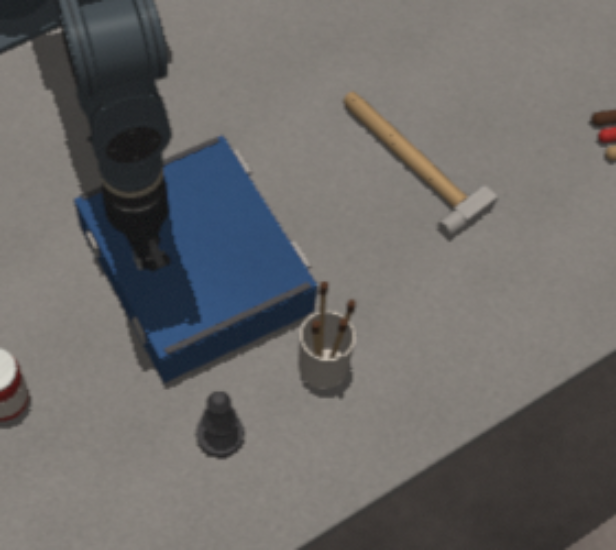

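```bash
python3 - <<'E'
from plan import *
from cell import snapshot,search_frame
import cv2
np.set_printoptions(precision=3,suppress=True)
arm.move_l(W(s,[0,-.08,.25]),feed=.15)
arm.movep([.33,-.10,.33],R(-np.pi/2)); arm.hold(.5)
T=[]
for c in("top","scene"):
    im=np.ascontiguousarray(snapshot(c)[:,:,::-1])
    for t in("cover","brush_pot","figure","tin","hammer"): print(c,t,[(np.round(q["point"],3),round(q["p"],2)) for q in search_frame(t,c)[:1]])
    im=cv2.resize(im[80:330,180:460],None,fx=2.8,fy=2.4*2.8/2.4)[:598]
    for a,col in((0,(0,255,0)),(.05,(0,0,255))):
        for x in(-.13,.13):
            u=(proj(c,W(s,cov(a,x,.22,.006)))-[180,80])*2.8; cv2.circle(im,tuple(np.int32(u)),2,col,-1)
    cv2.imwrite(f"pics/g_{c}.png",im[:598])
print(arm.get_clock(),arm.get_wrist_force(),arm.get_eef_pos())
E
```

```text
top cover [(array([ 0.554, -0.013,  0.075]), 0.85)]
top brush_pot [(array([0.774, 0.057, 0.074]), 0.76)]
top figure [(array([ 0.767, -0.104,  0.055]), 0.79)]
top tin [(array([ 0.592, -0.301,  0.092]), 0.83)]
top hammer [(array([0.599, 0.33 , 0.026]), 0.97)]
scene cover [(array([ 0.569, -0.016,  0.076]), 0.92)]
scene brush_pot [(array([0.775, 0.053, 0.07 ]), 0.85)]
scene figure [(array([ 0.789, -0.113,  0.056]), 0.64)]
scene tin [(array([ 0.608, -0.317,  0.09 ]), 0.78)]
scene hammer [(array([0.618, 0.326, 0.022]), 0.84)]
27.7917 [ 0.809 -0.697  0.321] [ 0.33 -0.1   0.33]
```

View pics/g_scene.png

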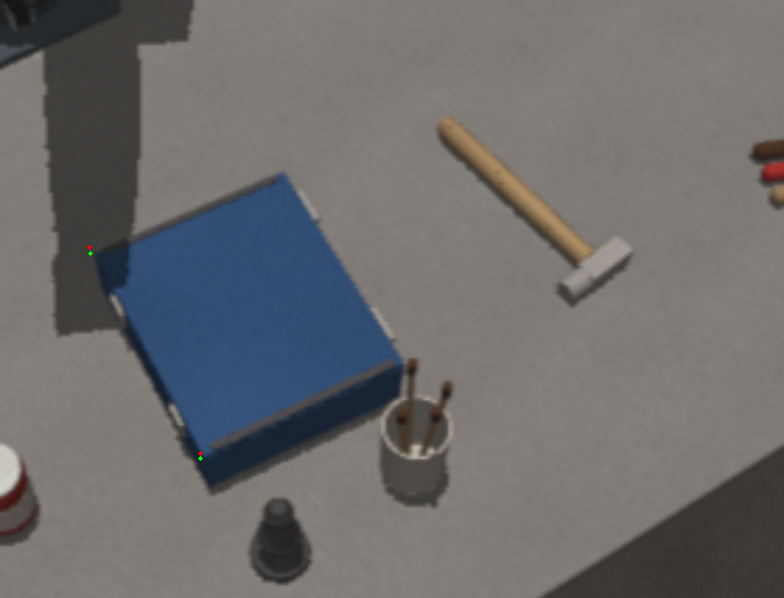

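View pics/g_top.png

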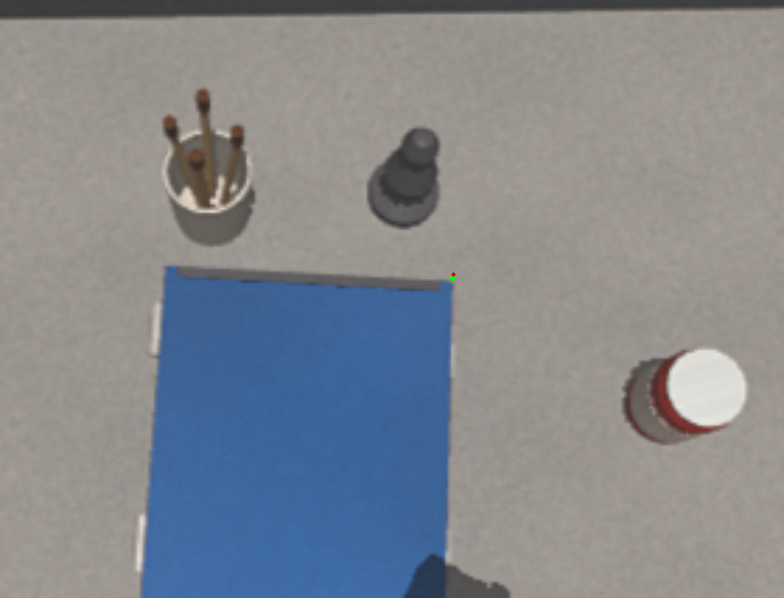

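The cover is flat, with the networks placing its face at z ≈ 0.075–0.076 m. The grey strips are edging on both ends of the cover. The objects haven't moved, so I'm handing in.

```bash
python3 -c "
from cell import *
ticket.sign_off()"
```

```text
the job is handed in; nothing more can be done
```

The case is packed and the job handed in at about 28 s of the 58 s allowed: I pushed the yellow flap flat first, then swung the cover shut over it. I used only the shut fingers, pushing along each hinge's arc, with no gripping. No verdict was reported.

- **Flap:** the fingertips met its stop at z = 0.054 m, exactly the flat height. Pictures from both fixed cameras showed it flat with the cover still standing.
- **Cover:** the fingertips met its stop at z = 0.076 m, the shut height. The networks placed its top face at 0.075–0.076 m after I had backed off.
- **Forces:** no guarded move stopped early. The 14 N (flap) and 20 N (cover) limits tripped only against the closing stops.
- **Loose objects:** pot, figure, tin and hammer read within about 6 mm of their first positions in the same camera. The tin was missed in the first top picture, so I could compare it only in the scene camera, where it agrees within 4 mm.
- **Robot:** it finished clear, with the tool at (0.33, −0.10, 0.33) m and the wrist force at about 1 N, which is noise level.

No check failed. The two cameras differ by up to about 20 mm on some objects because each reports the middle of the surface it sees, so I compared positions only within one camera.

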